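# Pop a staple box out of the dispenser and trap it

### The arm

A 6-joint arm with a two-finger parallel gripper is mounted at the origin on a cart in front of the work surface, level with it; the furniture and walls round the work are solid. World frame = base frame: x ahead of the robot, y to its left, z up, the work surface at z = 0. Lengths are in m, angles in rad, forces in N, time in s.
With the tool pointing down it reaches from about 0.375 to 0.9 m from the base axis. Payload 3.1 kg.
Tool frame: the origin (TCP) lies where the fingers leave the gripper's body, on its centre line; the fingertips stand 73 mm ahead of it and the grasp point (between the pads) lies 54 mm ahead of it; z points along the fingers, y is the line along which they close (so a half turn about z gives the same grasp; the last joint's range is limited). The gripper opens to 85 mm and grips with 20 to 120 N. Pads are 22 mm wide; open, the fingers measure 114 mm over their backs; the gripper's body (76 mm by 85 mm) begins 54 mm behind the grasp point. The pads swing forward as they close: fully open they stand 13 mm farther back than shut.
Start: joints at [-1.433, 0.527, 1.433, -0, 1.181, -0.178], TCP at [0.194, -0.594, 0.304] pointing down, gripper open.
Joint ranges: [-3.08, 3.08], [-0.75, 2.2], [0.22, 2.44], [-1.43, 4.57], [0, 2.65], [-2.85, 2.85]. Speed limits (rad/s): [2.79, 2.79, 3.14, 3.14, 3.14, 3.14].

### API

Orientations are given as a unit quaternion [x, y, z, w].
In Python, from station import manip gives the robot as it stands.
- The arm moves only by the tool step_arm, never from a script. Its argument "moves" is one flat list of numbers, 5 for each row, row after row: the opening, from 0 (shut) to 1 (fully open), then the shift along the world's x, y, z scaled (see below), then the turn about the world's z scaled (see below). In form: [fingers, x, y, z, yaw, fingers, x, y, z, yaw, ...]. A call has 1 to 12 rows; each row is the pose to reach, as a shift and turn from the pose commanded when the call began, turning the shorter way round; what a row does not reach only later rows make up. The controller multiplies each number of a shift by 200 mm and each number of a turn by pi rad. A row lasts 1/8 s, in which the tool goes at most 62.5 mm and 10.7 degrees, less where a joint would pass 70% of its speed; a pose out of reach is approached as far as the arm can. A call with a number of a shift or a turn outside -1 to 1 is refused whole. A call with a gripper value outside its range is refused whole. The fingers move at their own pace and stop on an object; "grip_force" is the grip in N (left out, the last holds). Time passes only in rows, so rows that repeat a pose let the fingers close. It gives the time, the measured TCP pose, the force, the opening and the grip force at its end, in the units of the state.
- manip.sense(): the state, without advancing time (a new reading comes with each control period).
- manip.snapshot(name): name is "side" or "top" or "wrist"; returns a dict with "color" (384x512x3 uint8, blue, green, red), "z_map" (384x512 float32, m along the optical axis (not along the pixel's ray), 0 where there is no reading), "fovy" (degrees; the focal length in pixels is half the picture's height over the tangent of half this angle, whatever the lens; pixels are square), "cx", "cy" (the principal point, pixels), "k1" (the pictures are not rectified: a ray, as slopes to the right and down, at radius r is drawn at 1 + k1 r^2 times it, then the intrinsics apply), "R" (3x3) and "t" (3): a world point X has camera coordinates R X + t; the wrist camera has in their place "mount" (4x4, takes a point from camera to tool coordinates, whose origin is the TCP and whose axes are the flange's). Camera axes: x right, y down, z forward; pixel columns grow to the right and rows downward; lengths in m; the calibration is good to about 2 mm. A picture is of the moment at which its call begins: read the wrist's pose just before it.
- manip.sign_off(): hands the job in; it is judged then, once.
The state is a dict: "t": time; "q": joint angles; "qd": joint speeds; "tau": joint torques, N m; "tcp_pos": TCP position; "tool_rot": TCP orientation; "force": force on the tool from outside, world axes, zero at the start; "ft_torque": the same for the moment, N m; "finger_gap": opening from 0.0 (shut) to 1.0 (fully open); "gripper_force": force on a finger pad.
Only numpy, scipy, OpenCV 4.12 (cv2) and the standard library are available. Lean on these libraries where they do the work, as an engineer would, in place of code of your own. Each camera call takes 0.05 s, during which the arm holds its last target. There are 200 camera calls.

### The job

Fetch the next box of staples out of the slot of the spring dispenser: press the eject key down with one fingertip, and with the other finger stop the box that pops out while it still lies flat on the ledge, before it slides off. Only touch the box, do not lift or carry it, and leave the other things where they are. Finish holding: one finger keeps the key down while the other keeps the popped-out box from sliding on.

Things in the scene. Friction and masses are not known exactly. Their poses are not given: they have to be found in the camera images.
- dispenser: Low dispenser fixed to the counter, 167x100x42 mm. Origin on the counter under the middle of the slot's mouth; z up; the box comes out along -x (towards the robot); +y is the side of the key. White hood over the slot: x 0 to +105, y -32 to +32, top at z 42 mm; beside it a casing to y +68, 21 mm high. In front: ledge (point ledge_spot) and key, with nothing above them
- ledge_spot (a point): A point on the top of the open ledge in front of the slot, at (-45, 0, 10) mm in the dispenser's frame, beside the key. The ledge is 10 mm high, x 0 to -62, y -32 to +32 mm, with 3 mm high lips along its two long sides, and is empty at the start but for the front 6 mm of the box. A finger here stops the box about 30 mm out
- key_top (a point): Centre of the top face of the eject key: square ribbed aluminium cap 28x28 mm, at (-45, +50, 27) mm in the dispenser's frame, left of the ledge as one looks into the slot, on a plinth 14 mm high. Pressed it sinks 8 mm at most, to z 19 mm: 9 mm above the ledge, 15 mm below the box's top. So level fingertips 35 to 70 mm apart along y can stand on the key and in the box's way at once
- eject_key (a joint): How far the eject key is pressed, 0 (up) to 0.008 m (fully down). A spring resists with 2 N at first and 5 N fully down; it comes up again if let go. From 4 mm down it releases the box
- carriage (a joint): Travel of the spring pusher behind the box, 0 to 0.105 m. Once released it pushes the box out at roughly 35 mm/s with about 4 N, damped, and does not go back. Left alone it pushes the box over the end of the ledge, where it tips off, within about 3 s; a finger standing in front of the box stops it
- refill: The staple box in the slot: card box 75 mm long (along the slot), 51 mm wide, 24 mm high, loose, about 90 g. Origin at the centre of its underside; its y axis is its long side. At the start it lies on the 10 mm high floor at dispenser x = +31.5 mm, its front face at x = -6 mm; as it pops out it moves along dispenser -x
- spare_box: a second staple box, 51x75x24 mm, lying on the counter to the right of the dispenser; a bystander; origin at the centre of its underside, z up
- eraser: an eraser 22x58x12 mm on the counter in front of the ledge; a bystander; origin at the centre of its underside, z up
- clip_big: a black binder clip 57x41x17 mm on the counter to the left of the dispenser; a bystander; origin at the centre of its underside, z up
- mug: a white dotted mug, 91 mm high; a bystander, to the right; origin at the centre of its underside, z up
- staple_remover: a small black jaw staple remover 29x55x28 mm; a bystander, to the right; origin at the centre of its underside, z up
- sticky_pad: a pad of notes 76x76x14 mm; a bystander, to the left; origin at the centre of its underside, z up

How it is judged:
On the way, in this order (a step that is already met when the one before it is completed fails the run):
1. the eject key is pressed and the box released (value of joint eject_key above 0.005 m), for 0.05 s.
2. the box has popped out by at least 10 mm and a finger touches it (x of refill in the frame of dispenser below 0.0215 m and contact force between the fingers and refill above 0.5 N), for 0.2 s.
At the end, for the whole second after the job is handed in: The key is held at least 5 mm down; the box has popped out by at least 10 mm, lies flat on the ledge (within 4 mm in height, 0.12 rad) at rest, and a finger holds it back with more than 0.5 N (all of step 2 and value of joint eject_key above 0.005 m and x of refill in the frame of dispenser above -0.06 m and z of refill in the frame of dispenser between 0.007 and 0.014 m and angle between refill's own z axis and vertical below 0.12 rad and linear speed of refill below 0.01 m/s); the arm keeps its last pose, push and grip.
It fails at once if the box is lifted off the ledge by more than 6 mm (z of refill in the frame of dispenser above 0.016 m).
It fails at once if the box slides or tips off the ledge (z of refill in the frame of dispenser below 0.004 m or angle between refill's own z axis and vertical above 0.15 rad).
It fails at once if another thing on the counter is moved by more than 30 mm (distance of any of spare_box, eraser, clip_big, mug, staple_remover, sticky_pad from where it was at the start of the episode above 0.03 m).
It also fails if it takes over 32 s, if anything falls off the work surface, if the arm or the gripper's body presses on something with over 40 N, if the wrist force passes 120 N, or if a joint passes its speed limit or range.

## Working session

There is one attempt and no reset: what is moved stays moved. The work goes in short steps, Python scripts to look and compute and a tool call to move; the robot and the scene stay as the last step left them, time stands still between calls to the robot, and variables do not carry over. Pictures are saved under pics/ and viewed, at most 10 in all, crops included, and the job is handed in when it is done.

Besides the shell and the picture viewer there is one more tool, called after ">>>" as a command line: name --argument value ..., lists and objects as JSON in quotes. step_arm: Moves the arm, as the interface text tells. Its arguments: {"type":"object","properties":{"moves":{"type":"array","items":{"type":"number"}},"grip_force":{"type":"number"}},"required":["moves"]}

```bash
mkdir -p pics; cat > h.py <<'E'
import numpy as np, cv2
from station import manip
def ray(s,u,v):
    f=s["color"].shape[0]/2/np.tan(np.radians(s["fovy"])/2)
    d=np.array([(u-s["cx"])/f,(v-s["cy"])/f]); x=d.copy()
    for _ in range(30): x=d/(1+s["k1"]*(x@x))
    return np.array([x[0],x[1],1.])
def world(s,u,v,z=None):
    r=ray(s,u,v); R=np.array(s["R"]);t=np.array(s["t"])
    if z is None: return R.T@(r*s["z_map"][int(round(v)),int(round(u))]-t)
    d=R.T@r; c=-R.T@t
    return c+d*(z-c[2])/d[2]
def pix(s,X):
    f=s["color"].shape[0]/2/np.tan(np.radians(s["fovy"])/2)
    c=np.array(s["R"])@X+s["t"]; a=c[:2]/c[2]; a=a*(1+s["k1"]*(a@a)); return a*f+[s["cx"],s["cy"]]
E
python3 - <<'E'
from h import *
import pickle
for n in("top","side"):
    s=manip.snapshot(n); pickle.dump(s,open(n+".pkl","wb")); cv2.imwrite(f"pics/{n}.png",s["color"])
    print(n,s["fovy"],s["k1"],-np.array(s["R"]).T@s["t"])
print(manip.sense())
E
```

```text
top 42.185245523420654 -0.032102449622239564 [ 0.41190877 -0.04904076  1.37561261]
side 43.05905498634995 0.022712125903566964 [ 0.40371382 -1.23796648  0.76499089]
{'t': 0.1, 'q': array([-1.43349112e+00,  5.28412422e-01,  1.43377673e+00, -7.67927799e-07,
        1.18141053e+00, -1.78516678e-01]), 'qd': array([ 1.30690835e-04, -3.41428767e-03, -2.33163345e-03,  4.45681937e-04,
        5.04955941e-04,  7.73768972e-05]), 'tau': array([-3.42913700e-04, -4.43302917e+01, -1.78586322e+01, -2.06362483e-04,
        3.92551854e-03,  8.60217071e-07]), 'tcp_pos': array([ 0.19407128, -0.5935738 ,  0.30300642]), 'tool_rot': array([ 9.87557434e-01,  1.57255549e-01,  2.03216963e-05, -1.00330891e-03]), 'force': array([0.5426236 , 0.1190944 , 0.21389733]), 'ft_torque': array([ 0.04411713,  0.01801662, -0.0137816 ]), 'gripper_force': 0.0, 'finger_gap': 1.0045128631448113}
```

View pics/top.png

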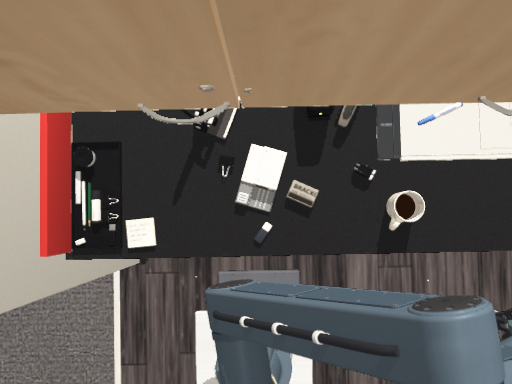

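View pics/side.png

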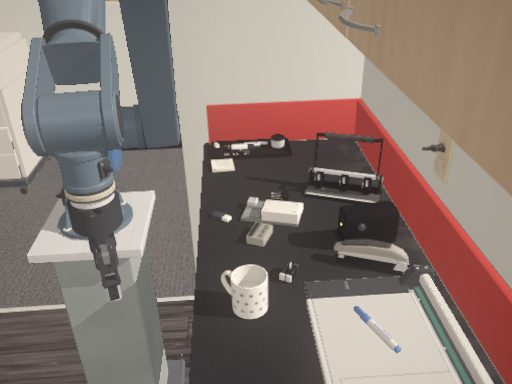

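The top view shows the dispenser with its hood at about (263,167), key and ledge at (243–272,198), eraser at (263,232) and the clip at (226,170). I'll enlarge it.

```bash
python3 - <<'E'
from h import *
import pickle
s=pickle.load(open("top.pkl","rb"))
c=s["color"][135:250,205:335]; cv2.imwrite("pics/topc.png",cv2.resize(c,None,fx=5,fy=5,interpolation=cv2.INTER_CUBIC)[:600])
s=pickle.load(open("side.pkl","rb"))
c=s["color"][180:260,200:320]; cv2.imwrite("pics/sidec.png",cv2.resize(c,None,fx=6,fy=6,interpolation=cv2.INTER_CUBIC))
E
```

```text
(no output)
```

View pics/topc.png

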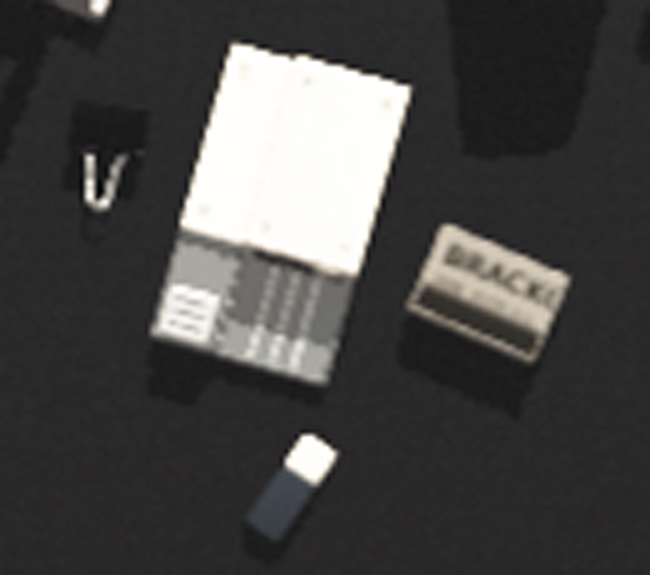

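View pics/sidec.png

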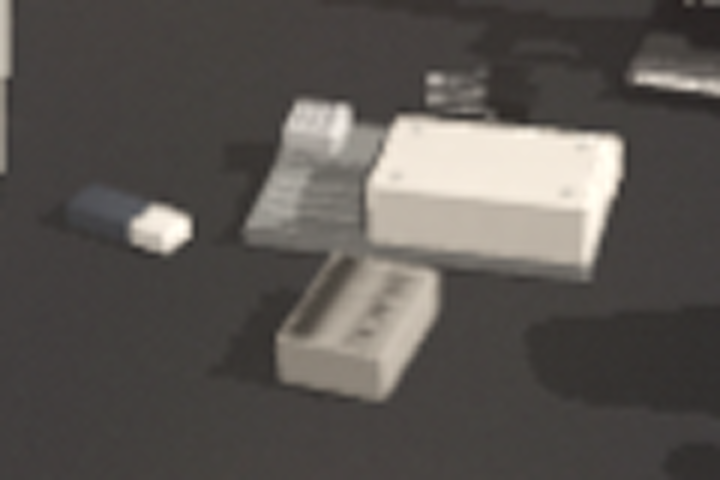

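The crops show the hood's top corners, the ledge's front-right corner (327,383) and the key's centre at about (190,313) in the top crop. I'll fit the dispenser pose to these in both views.

```bash
python3 - <<'E'
from h import *
import pickle
from scipy.optimize import least_squares
T=pickle.load(open("top.pkl","rb"));S=pickle.load(open("side.pkl","rb"))
tp=lambda u,v:(205+(u+.5)/5-.5,135+(v+.5)/5-.5)
sp=lambda u,v:(200+(u+.5)/6-.5,180+(v+.5)/6-.5)
obs=[(T,tp(232,43),(105,68,21)),(T,tp(411,88),(105,-32,42)),(T,tp(357,274),(0,-32,42)),(T,tp(182,230),(0,68,21)),
(T,tp(327,383),(-62,-32,10)),(T,tp(190,313),(-45,50,27)),
(S,sp(397,115),(0,32,42)),(S,sp(623,137),(105,32,42)),(S,sp(372,185),(0,-32,42)),(S,sp(590,208),(105,-32,42)),(S,sp(319,121),(-45,50,27))]
def W(p,m):
    m=np.array(m)/1e3;c,s=np.cos(p[2]),np.sin(p[2]);return np.array([p[0]+c*m[0]-s*m[1],p[1]+s*m[0]+c*m[1],m[2]])
for sel in ([T],[S],[T,S]):
    o=[x for x in obs if any(x[0] is y for y in sel)]
    f=lambda p:np.concatenate([pix(c,W(p,m))-u for c,u,m in o])
    r=least_squares(f,[.45,-.05,-.25],loss="soft_l1"); print(r.x,np.round(f(r.x).reshape(-1,2),1).tolist())
p=r.x
for m in[(-45,50,27),(-45,0,10),(-6,0,34)]: print(W(p,m))
for n,u,v in[("spare",490,290),("eraser",293,488),("clip",105,155)]: print(n,world(T,*tp(u,v),z=.02))
print("cabinet",[world(T,u,60).round(3).tolist() for u in(150,250,350)],"hood depth",world(T,268,155))
E
```

```text
[ 0.49004416 -0.0396266  -0.29311259] [[0.2, -0.0], [-0.2, -0.3], [0.2, 0.0], [-0.2, -0.6], [0.0, 0.6], [-0.0, 0.4]]
[ 0.49018067 -0.04425833 -0.29491988] [[0.4, 0.4], [-1.6, 0.2], [-0.1, 0.1], [0.5, -0.0], [0.1, -0.7]]
[ 0.49018918 -0.04025251 -0.29520705] [[0.5, -0.1], [0.1, -0.3], [0.5, -0.0], [0.0, -0.7], [0.2, 0.5], [0.2, 0.3], [0.3, -0.3], [-1.8, -0.5], [-0.2, -0.7], [0.3, -0.8], [-0.0, -1.4]]
[0.46168269 0.0206768  0.027     ]
[ 0.44713579 -0.0271603   0.01      ]
[ 0.48444873 -0.03850688  0.034     ]
spare [ 0.47164769 -0.14222673  0.02      ]
eraser [ 0.36633023 -0.03260258  0.02      ]
clip [0.55023443 0.06636564 0.02      ]
cabinet [[0.582, 0.075, 0.85], [0.581, -0.032, 0.841], [0.581, -0.142, 0.835]] hood depth [ 0.57376653 -0.0502477   0.04394767]
```

>>> step_arm --moves '[0.42,0.11,0.25,0,-0.03,0.42,0.22,0.5,0,-0.06,0.42,0.33,0.75,0,-0.09,0.42,0.44,1,0,-0.12,0.42,0.44,1,0,-0.12]' --grip_force 20

```text
t: 0.72
tcp_pos: [0.2827, -0.3897, 0.3035]
tool_rot: [1.0, -0.029, -0.001, -0.002]
force: [0.7, 0.1, -0.0]
finger_gap: 0.427
gripper_force: 0.0
```

>>> step_arm --moves '[0.42,0.11,0.25,0,-0.03,0.42,0.22,0.5,0,-0.05,0.42,0.33,0.75,0,-0.06,0.42,0.44,1,0,-0.074,0.42,0.44,1,0,-0.074]'

```text
t: 1.35
tcp_pos: [0.3707, -0.1917, 0.3038]
tool_rot: [0.99, -0.143, -0.0, -0.0]
force: [0.2, -0.1, -0.3]
finger_gap: 0.423
gripper_force: 0.0
```

```bash
python3 - <<'E'
from h import *
from scipy.spatial.transform import Rotation as R
s=manip.sense(); M=R.from_quat(s["tool_rot"]).as_matrix()
print(s["t"],s["tcp_pos"],"yaw",np.arctan2(M[1,0],M[0,0]),M.round(3).tolist(),s["finger_gap"],s["force"],s["q"])
E
```

```text
1.35 [ 0.37073948 -0.19166952  0.30378041] yaw -0.28787454478821567 [[0.959, -0.284, -0.001], [-0.284, -0.959, 0.001], [-0.001, -0.001, -1.0]] 0.4227132656364178 [ 0.2026261  -0.08131652 -0.29082037] [-7.46501277e-01  2.48732209e-01  1.92548212e+00  3.30716247e-04
  9.68376438e-01  1.11198233e+00]
```

>>> step_arm --moves '[0.42,0.11,0.25,-0.05,0,0.42,0.22,0.5,-0.2,0,0.42,0.32,0.75,-0.4,0,0.42,0.42,0.955,-0.6,0,0.42,0.42,0.955,-0.7,0,0.42,0.42,0.955,-0.7,0,0.42,0.42,0.955,-0.7,0]'

```text
t: 2.22
tcp_pos: [0.4549, -0.0045, 0.1643]
tool_rot: [0.989, -0.147, 0.001, 0.0]
force: [-0.1, 0.4, 0.8]
finger_gap: 0.418
gripper_force: 0.0
```

```bash
python3 - <<'E'
from h import *
import pickle
from scipy.spatial.transform import Rotation as R
s=manip.sense(); M=R.from_quat(s["tool_rot"]).as_matrix()
print(s["t"],s["tcp_pos"],"yaw",np.arctan2(M[1,0],M[0,0]),s["finger_gap"],s["force"])
w=manip.snapshot("wrist"); T=np.eye(4);T[:3,:3]=M;T[:3,3]=s["tcp_pos"]
C=np.linalg.inv(T@np.array(w["mount"])); w["R"],w["t"]=C[:3,:3],C[:3,3]
pickle.dump(w,open("wrist.pkl","wb"))
im=w["color"].copy()
def W(m,p=(.4901,-.0400,-.294)):
    m=np.array(m)/1e3;c,q=np.cos(p[2]),np.sin(p[2]);return np.array([p[0]+c*m[0]-q*m[1],p[1]+q*m[0]+c*m[1],m[2]])
for m in[(-59,36,27),(-59,64,27),(-31,64,27),(-31,36,27),(-62,-32,10),(0,-32,42),(0,32,42)]:
    u=pix(w,W(m)); print(m,u.round(1)); cv2.circle(im,tuple(int(a) for a in u.round()),2,(0,0,255),-1)
v=manip.snapshot("side"); pickle.dump(v,open("side2.pkl","wb"))
cv2.imwrite("pics/w1.png",im)
c=v["color"][120:260,180:330]; cv2.imwrite("pics/s2.png",cv2.resize(c,None,fx=4,fy=4,interpolation=cv2.INTER_CUBIC))
E
```

```text
2.225 [ 0.45494188 -0.00445972  0.16433301] yaw -0.29509075364887594 0.4175454135727503 [-0.08815816  0.35996663  0.76548131]
(-59, 36, 27) [235.5 223.6]
(-59, 64, 27) [201.7 223.6]
(-31, 64, 27) [199.7 191.3]
(-31, 36, 27) [234.9 191.3]
(-62, -32, 10) [312.9 218.8]
(0, -32, 42) [328.7 155.7]
(0, 32, 42) [238.7 155.7]
```

View pics/w1.png

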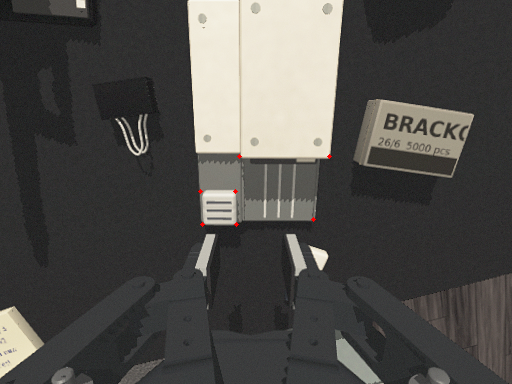

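View pics/s2.png

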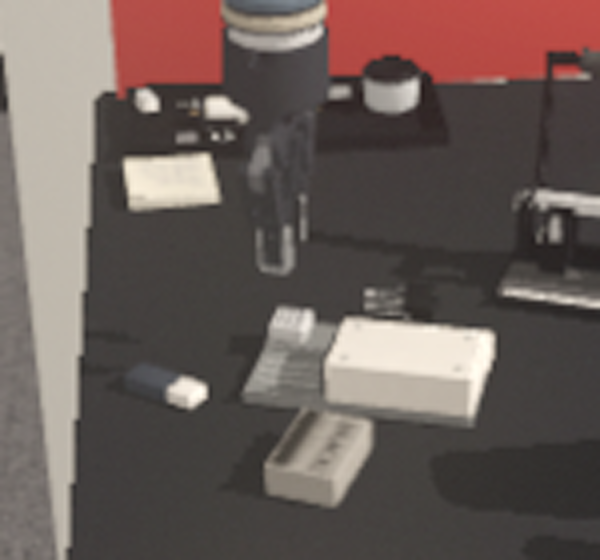

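The wrist view shows the projected key and ledge corners lying on the real ones to within about 1–2 px. The pads end at about (212,237) and (290,237). The side view shows the fingers clear above the key. Next I'll measure where the tips are.

```bash
python3 - <<'E'
from h import *
import pickle
w=pickle.load(open("wrist.pkl","rb"))
p=(.4901,-.0400,-.294)
def D(X):
    d=X[:2]-p[:2];c,s=np.cos(p[2]),np.sin(p[2]);return (np.array([c*d[0]+s*d[1],-s*d[0]+c*d[1],X[2]])*1e3).round(1)
print(w["z_map"][237:262:4,196:222:2].round(3)); print(w["z_map"][237:262:4,280:306:2].round(3))
for u,v in[(210,238),(214,238),(206,246),(201,265),(292,238),(288,238),(296,246),(300,262)]: print(u,v,D(world(w,u,v)))
print("tcp",D(manip.sense()["tcp_pos"]))
for u,v in [(203,192),(237,192),(203,224),(237,224)]: print("key",D(world(w,u,v,z=.027)))
s=pickle.load(open("side2.pkl","rb"))
for u,v in[(244,187),(248.5,188),(253,186)]: print("side",D(world(s,u,v)), D(world(s,u,v-2)))
E
```

```text
[[0.26  0.259 0.259 0.26  0.259 0.147 0.148 0.148 0.148 0.147 0.147 0.151
  0.26 ]
 [0.259 0.26  0.26  0.261 0.143 0.142 0.144 0.143 0.143 0.142 0.143 0.152
  0.259]
 [0.147 0.147 0.147 0.148 0.138 0.139 0.139 0.139 0.139 0.139 0.143 0.151
  0.261]
 [0.142 0.144 0.142 0.135 0.135 0.135 0.136 0.135 0.135 0.135 0.142 0.149
  0.262]
 [0.14  0.14  0.132 0.132 0.132 0.132 0.132 0.132 0.131 0.134 0.142 0.152
  0.264]
 [0.135 0.127 0.127 0.129 0.127 0.127 0.128 0.127 0.128 0.134 0.142 0.151
  0.266]
 [0.132 0.125 0.126 0.125 0.125 0.123 0.124 0.123 0.127 0.133 0.141 0.151
  0.267]]
[[0.261 0.156 0.147 0.147 0.147 0.148 0.147 0.147 0.148 0.259 0.26  0.259
  0.259]
 [0.26  0.155 0.146 0.143 0.143 0.143 0.143 0.143 0.144 0.26  0.261 0.261
  0.26 ]
 [0.263 0.156 0.148 0.139 0.138 0.139 0.14  0.139 0.14  0.139 0.147 0.146
  0.146]
 [0.263 0.156 0.145 0.138 0.135 0.134 0.135 0.136 0.135 0.136 0.134 0.143
  0.142]
 [0.265 0.157 0.147 0.138 0.131 0.131 0.132 0.131 0.13  0.13  0.132 0.139
  0.14 ]
 [0.265 0.156 0.147 0.138 0.132 0.128 0.128 0.128 0.128 0.128 0.129 0.128
  0.136]
 [0.268 0.156 0.147 0.139 0.13  0.124 0.125 0.125 0.125 0.125 0.125 0.125
  0.124]]
210 238 [-33.8  45.4 102.8]
214 238 [-33.8  43.3 102.7]
206 246 [-33.8  46.2 111.7]
201 265 [-34.   45.9 128.8]
292 238 [-33.6   1.6 103.4]
288 238 [-34.4   3.5 101.8]
296 246 [-34.1   0.7 111.3]
300 262 [-33.4   1.5 127.4]
tcp [-44.   23.9 164.9]
key [-31.6  61.4  27. ]
key [-31.6  34.3  27. ]
key [-59.3  62.9  27. ]
key [-59.4  34.8  27. ]
side [-101.6  163.6   -1.9] [-106.5  182.3   -5. ]
side [-85.6 159.8  -1.8] [-40.8  -9.8 102.3]
side [-76.  182.2  -5.7] [-77.7 189.4  -2.3]
```

The fingertips are about 42 mm apart at z≈101, and the key's centre is at y≈48.5. I'll widen a little, shift about 1 mm, and go down to just above the key.

>>> step_arm --moves '[0.5,-0.0035,0.0055,0,0,0.5,-0.0035,0.0055,-0.15,0,0.5,-0.0035,0.0055,-0.25,0,0.5,-0.0035,0.0055,-0.33,0,0.5,-0.0035,0.0055,-0.33,0,0.5,-0.0035,0.0055,-0.33,0,0.5,-0.0035,0.0055,-0.33,0]'

```text
t: 3.2
tcp_pos: [0.4536, -0.002, 0.0986]
tool_rot: [0.989, -0.146, 0.001, 0.0]
force: [-0.4, -0.5, 0.4]
finger_gap: 0.499
gripper_force: 0.0
```

```bash
python3 - <<'E'
from h import *
from scipy.spatial.transform import Rotation as R
s=manip.sense(); M=R.from_quat(s["tool_rot"]).as_matrix()
w=manip.snapshot("wrist"); T=np.eye(4);T[:3,:3]=M;T[:3,3]=s["tcp_pos"]
p=(.4901,-.0400,-.294)
d=s["tcp_pos"][:2]-p[:2];c,q=np.cos(p[2]),np.sin(p[2]);print("tcp D",c*d[0]+q*d[1],-q*d[0]+c*d[1],s["tcp_pos"][2],s["force"],s["finger_gap"])
cv2.imwrite("pics/w2.png",cv2.resize(w["color"][140:270,160:340],None,fx=4,fy=4,interpolation=cv2.INTER_CUBIC))
E
```

```text
tcp D -0.04590574062230314 0.025758882510413646 0.09863575167452582 [-0.44184324 -0.45843686  0.42716383] 0.4993399848549761
```

View pics/w2.png

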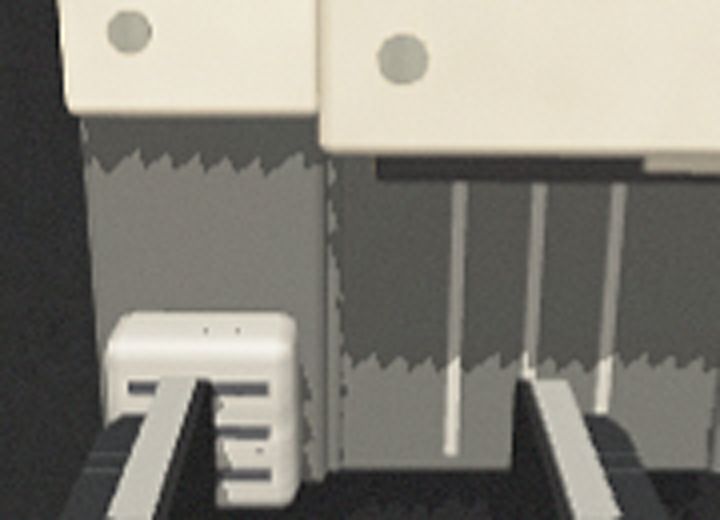

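The left finger is over the key (crop ~(200,385)) and the right one is over the middle of the ledge (~(540,385)). Now I'll lower step by step.

>>> step_arm --moves '[0.5,0,0,-0.02,0,0.5,0,0,-0.03,0,0.5,0,0,-0.035,0,0.5,0,0,-0.035,0]'

```text
t: 3.75
tcp_pos: [0.4538, -0.0021, 0.0909]
tool_rot: [0.989, -0.146, 0.0, 0.0]
force: [0.7, -0.5, 3.9]
finger_gap: 0.494
gripper_force: 2.1
```

>>> step_arm --moves '[0.5,0,0,-0.01,0,0.5,0,0,-0.01,0,0.5,0,0,-0.01,0]'

```text
t: 4.12
tcp_pos: [0.4538, -0.002, 0.0896]
tool_rot: [0.989, -0.146, 0.001, 0.0]
force: [0.2, 0.4, 12.0]
finger_gap: 0.503
gripper_force: 5.9
```

>>> step_arm --moves '[0.5,0,0,-0.01,0,0.5,0,0,-0.01,0,0.5,0,0,-0.01,0]'

```text
t: 4.5
tcp_pos: [0.4536, -0.0019, 0.0893]
tool_rot: [0.989, -0.147, 0.001, -0.0]
force: [-2.4, -0.7, 28.8]
finger_gap: 0.5
gripper_force: 16.8
```

The force climbed to 29 N. I'll look before pressing any further.

```bash
python3 - <<'E'
from h import *
w=manip.snapshot("wrist"); s=manip.snapshot("side"); print(manip.sense()["force"],manip.sense()["ft_torque"])
a=cv2.resize(w["color"][140:270,160:340],(720,520),interpolation=cv2.INTER_CUBIC)[:, :420]
b=cv2.resize(s["color"][170:250,225:285],(380,520),interpolation=cv2.INTER_CUBIC)
cv2.imwrite("pics/c3.png",np.hstack([cv2.resize(w["color"][140:270,170:310],(420,390)),b[:390]]))
E
```

```text
[-2.59684084  0.2393651  28.53649836] [ 0.80285977  0.13774351 -0.17894903]
```

View pics/c3.png

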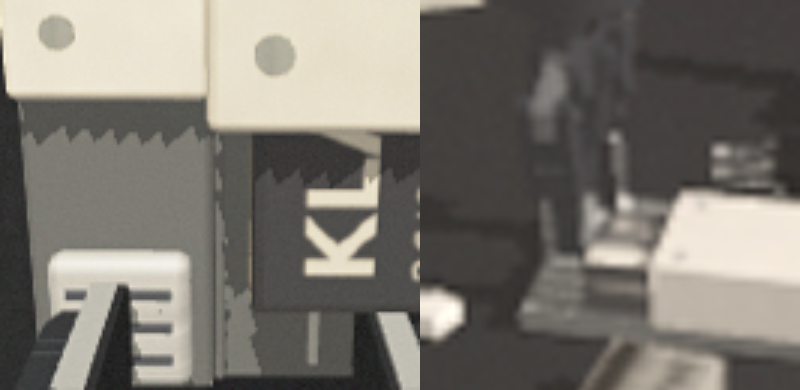

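The key is down, and the popped-out box has its front face at the right finger (crop ~(375,312)). I'll ease the excess push by 2 mm of command and check that the box is at rest.

>>> step_arm --moves '[0.5,0,0,0.009,0,0.5,0,0,0.009,0,0.5,0,0,0.009,0,0.5,0,0,0.009,0]'

```text
t: 5.1
tcp_pos: [0.4536, -0.0019, 0.0895]
tool_rot: [0.989, -0.147, 0.001, -0.0]
force: [0.3, 0.8, 13.9]
finger_gap: 0.502
gripper_force: 9.0
```

```bash
python3 - <<'E'
from h import *
from scipy.spatial.transform import Rotation as R
p=(.4901,-.0400,-.294); c,q=np.cos(p[2]),np.sin(p[2])
def W(m): m=np.array(m)/1e3;return np.array([p[0]+c*m[0]-q*m[1],p[1]+q*m[0]+c*m[1],m[2]])
def snap():
    s=manip.sense(); M=R.from_quat(s["tool_rot"]).as_matrix()
    w=manip.snapshot("wrist"); T=np.eye(4);T[:3,:3]=M;T[:3,3]=s["tcp_pos"]
    C=np.linalg.inv(T@np.array(w["mount"])); w["R"],w["t"]=C[:3,:3],C[:3,3]; return s,w
for k in range(2):
    s,w=snap(); print(s["t"],s["tcp_pos"],s["force"],s["gripper_force"])
for y in(-15,15):
    for x in range(-44,-8,4):
        u=pix(w,W((x,y,34))); X=world(w,*u); print(y,x,(X[2]*1e3).round(1),end=" | ")
    print()
for m in[(-52,58,19),(-34,58,19),(-34,42,19),(-20,50,14)]: print("key",m,(world(w,*pix(w,W(m)))[2]*1e3).round(1))
cv2.imwrite("pics/w4.png",cv2.resize(w["color"][140:270,160:340],(720,520),interpolation=cv2.INTER_CUBIC))
E
```

```text
5.1 [ 0.45356128 -0.00193957  0.08954513] [ 0.32639584  0.78548758 13.91952338] 8.991037948289886
5.15 [ 0.45360422 -0.00195323  0.08955906] [-1.0655911   0.89904837 14.43987419] 8.992368984036148
-15 -44 11.7 | -15 -40 12.2 | -15 -36 34.6 | -15 -32 36.0 | -15 -28 36.7 | -15 -24 35.8 | -15 -20 35.1 | -15 -16 35.9 | -15 -12 35.5 | 
15 -44 11.3 | 15 -40 10.9 | 15 -36 9.9 | 15 -32 35.9 | 15 -28 35.8 | 15 -24 35.5 | 15 -20 35.8 | 15 -16 35.7 | 15 -12 35.7 | 
key (-52, 58, 19) 46.6
key (-34, 58, 19) 19.1
key (-34, 42, 19) 160.7
key (-20, 50, 14) 15.1
```

View pics/w4.png

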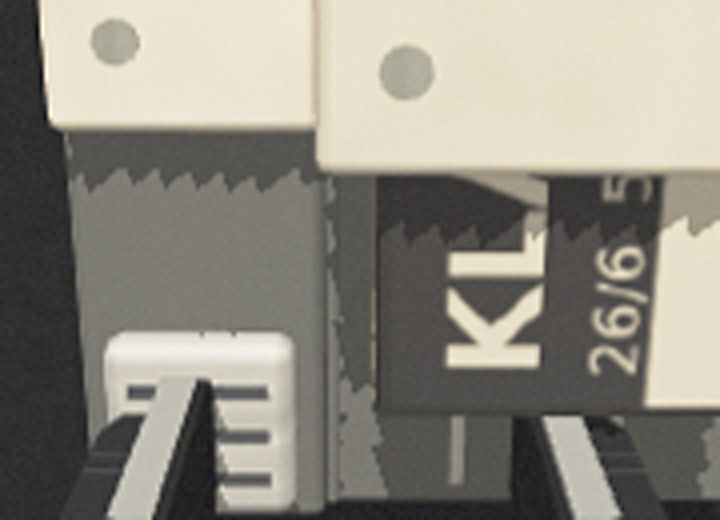

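The box lies flat (top even across it) with its front at x≈-36 mm against the right finger, and the key is down at z≈19 mm. I'll hold briefly, confirm nothing moves, and hand in.

>>> step_arm --moves '[0.5,0,0,0,0,0.5,0,0,0,0,0.5,0,0,0,0,0.5,0,0,0,0]'

```text
t: 5.7
tcp_pos: [0.4536, -0.002, 0.0896]
tool_rot: [0.989, -0.147, 0.001, -0.0]
force: [0.5, 0.4, 13.9]
finger_gap: 0.499
gripper_force: 9.0
```

```bash
python3 - <<'E'
from h import *
a=cv2.imread("pics/w4.png"); w=manip.snapshot("wrist")
b=cv2.resize(w["color"][140:270,160:340],(720,520),interpolation=cv2.INTER_CUBIC)
g=lambda i:np.float32(cv2.cvtColor(i[180:410,380:700],cv2.COLOR_BGR2GRAY))
d,_=cv2.phaseCorrelate(g(a),g(b)); s=manip.sense(); print(d,s["t"],s["force"],s["tcp_pos"])
if np.hypot(*d)<1: print(manip.sign_off())
E
```

```text
(-0.002806997913523901, -0.03844978404436006) 5.75 [ 0.39537444  0.58011077 14.33340815] [ 0.453585  -0.0019409  0.0895604]
the job is handed in; nothing more can be done
None
```

The job is handed in at about 5.8 s: the left finger holds the key fully down, and the box lies flat and still on the ledge about 30 mm out, stopped by the right finger; I inferred that finger's push from the box's rest position and did not measure it, and the hand-in returned no verdict.

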